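# Hold the pantry crate's gate open

### The arm

A 6-joint arm with a two-finger parallel gripper is mounted at the origin on a cart in front of the work surface, level with it; the furniture and walls round the work are solid. World frame = base frame: x ahead of the robot, y to its left, z up, the work surface at z = 0. Lengths are in m, angles in rad, forces in N, time in s.
With the tool pointing down it reaches from about 0.375 to 0.9 m from the base axis. Payload 3.1 kg.
Tool frame: the origin (TCP) lies at the very end of the fingers, on their centre line; the grasp point (between the pads) lies 19 mm behind it; y points along the fingers, x is the direction in which the jaws open and shut, and the axes are right-handed (so a half turn about y gives the same grasp; the last joint's range is limited). The gripper opens to 87 mm and grips with 3 to 60 N. Pads are 19 mm wide; open, the fingers measure 117 mm over their backs; the gripper's body (75 mm by 190 mm) begins 51 mm behind the grasp point.
Start: joints at [1.075, 0.527, 1.433, -0, 1.181, -0.178], TCP at [0.195, 0.594, 0.223] pointing down, gripper open.
Joint ranges: [-3.08, 3.08], [-0.75, 2.2], [0.22, 2.44], [-1.43, 4.57], [0, 2.65], [-2.85, 2.85]. Speed limits (rad/s): [2.79, 2.79, 3.14, 3.14, 3.14, 3.14].

### API

Orientations are given as a unit quaternion [x, y, z, w].
In Python, from rig import robot gives the robot as it stands.
- The arm moves only by the shell command python3 -m creep 'ROWS' [FORCE]. ROWS is JSON, a list of rows, each a list of 3 entries, a list of its own where there are three numbers: the shift along the tool's x, y, z in mm, then the turn about the tool's y in rad, then the opening, from 0 (shut) to 1 (fully open). A call has 1 to 8 rows; each row shifts and turns the commanded pose from where the row before left it, along the tool's axes as they then stand; what a row does not reach is not made up. A row lasts 1/10 s, in which the tool goes at most 50 mm and 8.59 degrees, less where a joint would pass 70% of its speed; a pose out of reach is approached as far as the arm can. A call with a gripper value outside its range is refused whole. The fingers move at their own pace and stop on an object; FORCE is the grip in N (left out, the last holds). Time passes only in rows, so rows that do not move let the fingers close. It gives the time, the measured TCP pose, the force and the opening at its end, in the units of the state.
- robot.get_obs(): the state, without advancing time (a new reading comes with each control period).
- robot.camera(name): name is "scene" or "top" or "wrist"; returns a dict with "pixels" (400x640x3 uint8, red, green, blue), "fx", "fy", "cx", "cy" (pixels), "position" and "rotation" of the camera in the world. Camera axes: x right, y up, looking along -z (the intrinsics and any distortion apply to the point x, -y, -z); pixel columns grow to the right and rows downward; lengths in m; the calibration is good to about 2 mm. A picture is of the moment at which its call begins. There is no depth.
- robot.hand_in(): hands the job in, once; it reports no verdict.
The state is a dict: "time": time; "q": joint angles; "joint_velocities": joint speeds; "joint_torque": joint torques, N m; "position": TCP position; "tool_rot": TCP orientation; "ft_force": force on the tool from outside, world axes, zero at the start; "moment": the same for the moment, N m; "grip_width": finger opening in m.
Only numpy, scipy, OpenCV 4.12 (cv2) and the standard library are available. Lean on these libraries where they do the work, as an engineer would, in place of code of your own. Each camera call takes 0.05 s, during which the arm holds its last target.

### The job

Get the pantry crate ready for unloading through its front gate. First press the raised cover on top down until it clicks shut, next squeeze the tall catch until it clicks and stays in, then squeeze the short catch the same way, and only then swing the gate out past its detent until it stands wide open, close to its stop. Finish while still holding the gate there with the fingers (its spring would pull it back), with the tin and the jar left standing in the crate and the things around it where they were.

Things in the scene. Friction and masses are not known exactly. Their poses are not given: they have to be found in the camera images.
- crate: slatted light-wood crate, 144 mm deep (x) by 214 mm wide (y) by 130 mm high to the top of its rails, fixed to the worktop. Origin at the centre of its underside; +z up, -x is the front with the gate and the two catches, +y runs along the front toward the gate's free end.
- cover (a joint): hinge of the flat wooden cover on the crate, rad: 0 = shut (level, its top 135 mm above the worktop), grows as the front edge rises, stop 0.80; starts at 0.4 to 0.6. Cover 112 mm deep, 190 wide, 8 thick; hinge along crate y at crate x +69, z 131 mm. Friction holds it up; it takes about 1 N to move, 2 to 3 N over its ball detent at 0.1 to 0.2 rad, and then snaps shut and stays.
- cover_edge (a point): middle of the cover's front edge, on its upper face (moves with the cover); when shut it is at crate x = -44, y = 0, z = 135 mm. Pressing 30 mm behind this edge, at crate x = -15, y = 0, is clear of the catches.
- catch_tall: tall steel squeeze catch on the crate's front rail, at crate x -58, y -45 or +45 mm (places swap). Origin on the rail's top (130 mm above the worktop), axes as the crate's. Two upright pads, 18 mm wide in x, tops at 58 mm above the rail: fixed pad's outer face at catch y +20 mm, sliding pad's at -24 mm (-12 mm squeezed): 44 mm over both, 32 squeezed. Base plate 4 mm. Squeeze along y.
- catch_tall_key (a joint): travel of the tall catch's sliding pad toward the fixed pad, m: 0 = locked, 0.012 = fully in. Ball detent: takes about 5 N, clicks over at about 0.006 and then stays in by itself when let go. Its hook holds the gate while it is locked.
- catch_short: the short squeeze catch, same as the tall one in everything but height: its pads end 34 mm above the rail. It sits in the other of the two places.
- catch_short_key (a joint): travel of the short catch's sliding pad, as for the tall catch, m: 0 = locked, 0.012 = fully in.
- gate (a joint): hinge of the slatted front gate, rad: 0 = shut, grows as it swings out toward crate -x (counter-clockwise from above), stop 1.5. Free only when both catches are in. A spring pulls it back (0.04 N m shut, 0.2 wide open; let go there it returns to about 0.9); a plunger gives a detent bump at 0.25 to 0.9 rad (up to 0.4 N m). Panel 100 mm high, two tabs to 122 mm.
- gate_hinge (a point): foot of the gate's vertical hinge axis, at crate x = -80, y = -92, z = 0 mm.
- gate_post (a point): top of the gate's grip post, a vertical round steel bar of 14 mm diameter on the outside of the gate, its top 162 mm above the worktop and its lower end at 68 mm; moves with the gate. With the gate shut it lies 40 mm in front (crate -x) and 137 mm along crate +y of the hinge axis, that is 143 mm from it.
- tin: low round food tin, 86 mm diameter, 40 mm high, standing in the crate; origin at the centre of its underside.
- jar: small glass spice jar, 46 mm diameter, 106 mm high, standing in the crate; origin at the centre of its underside.
- mug: striped mug, 84 mm across, 89 mm high, on the worktop near its front edge on the left; leave it alone. Origin at its underside.
- mill: wooden pepper mill, 58 mm diameter, 170 mm high, on the worktop on the right; leave it alone. Origin at the centre of its underside.

How it is judged:
By the outcome, as a careful person would: the job done as asked, in the order asked, and still so for the second after the job is handed in, while the arm keeps its last pose, push and grip.
It also fails if it takes over 54 s, if anything falls off the work surface, if the arm or the gripper's body presses on something with over 40 N, if the wrist force passes 120 N, or if a joint passes its speed limit or range.

## Working session

There is one attempt and no reset: what is moved stays moved. The work goes in short steps, Python scripts to look and compute and a shell command to move; the robot and the scene stay as the last step left them, time stands still between calls to the robot, and variables do not carry over. Pictures are saved under pics/ and viewed, and the job is handed in when it is done.

```bash
ls; mkdir -p pics; python3 - <<'E'
from rig import robot
import cv2
o=robot.get_obs(); print(o)
for n in("scene","top"):
    c=robot.camera(n); cv2.imwrite(f"pics/{n}0.png",c["pixels"][:,:,::-1]); print(n,{k:v for k,v in c.items() if k!="pixels"})
E
```

```text
pics
{'time': 0.0, 'q': array([ 1.07449496e+00,  5.28508480e-01,  1.43390703e+00,  8.06922214e-06,
        1.18140956e+00, -1.78470212e-01]), 'joint_velocities': array([-0.00141885, -0.00050876,  0.00027173,  0.00105025, -0.00082501,
       -0.00090388]), 'joint_torque': array([-2.95127656e-04, -4.40045857e+01, -1.76592028e+01,  6.33445638e-02,
        5.82713750e-02, -1.56056835e-04]), 'position': array([0.19490992, 0.59304969, 0.22154415]), 'tool_rot': array([ 0.57316331,  0.4138623 , -0.41528735, -0.57248427]), 'ft_force': array([-0.07710443,  0.83278112,  0.00111393]), 'moment': array([-0.04973276, -0.00628994,  0.01367919]), 'grip_width': 0.08681414864282772}
scene {'fx': 362.7455820274247, 'fy': 362.7455820274247, 'cx': 320.0794100262018, 'cy': 200.16704747611027, 'position': array([-0.07018203,  0.12326975,  0.68379587]), 'rotation': array([-0.25845845,  0.32544313,  0.6950733 , -0.58665075])}
top {'fx': 495.2617733429363, 'fy': 495.2617733429363, 'cx': 318.51053204970674, 'cy': 194.90975086354644, 'position': array([0.26429103, 0.12749321, 1.22633669]), 'rotation': array([-0.07861583,  0.11254401,  0.82625199, -0.54631589])}
```

View pics/scene0.png

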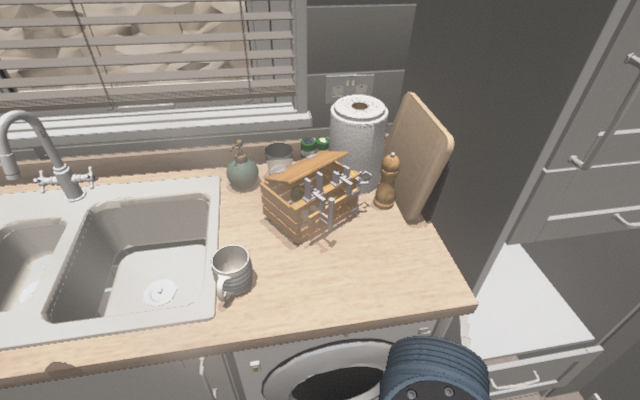

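View pics/top0.png

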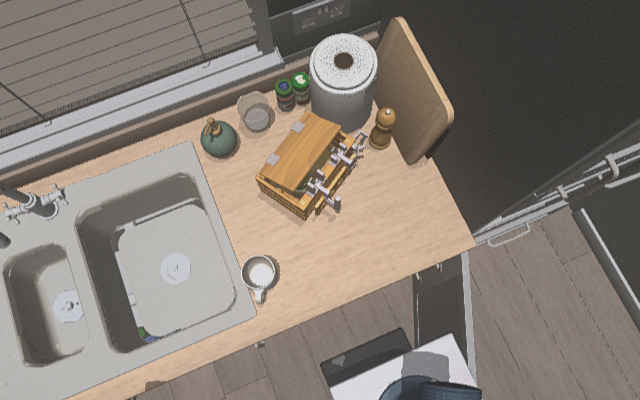

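```bash
cat > h.py <<'E'
import numpy as np, cv2
from scipy.spatial.transform import Rotation as R
from rig import robot
def proj(c,P):
    P=np.atleast_2d(P); p=R.from_quat(c["rotation"]).inv().apply(P-c["position"])
    return np.c_[c["cx"]+c["fx"]*p[:,0]/-p[:,2], c["cy"]-c["fy"]*p[:,1]/-p[:,2]]
def ray(c,uv):
    uv=np.atleast_2d(uv).astype(float)
    d=np.c_[(uv[:,0]-c["cx"])/c["fx"],-(uv[:,1]-c["cy"])/c["fy"],-np.ones(len(uv))]
    return R.from_quat(c["rotation"]).apply(d)
def onz(c,uv,z):
    d=ray(c,uv); return c["position"]+d*((z-c["position"][2])/d[:,2])[:,None]
def crop(c,x0,y0,x1,y1,s,name):
    im=c["pixels"][y0:y1,x0:x1,::-1]; im=cv2.resize(im,None,fx=s,fy=s,interpolation=cv2.INTER_CUBIC)
    cv2.imwrite(f"pics/{name}.png",im)
E
python3 - <<'E'
from h import *
c=robot.camera("scene"); crop(c,220,120,400,260,4.4,"s1"); 
t=robot.camera("top"); crop(t,230,90,410,225,4.4,"t1")
for w in [(0,0,1)]: pass
print(onz(t,[[320,200],[420,200],[320,100]],0))
E
```

```text
[[ 0.57256475  0.00174017  0.        ]
 [ 0.47201976 -0.23389642  0.        ]
 [ 0.83193362 -0.1086042   0.        ]]
```

View pics/s1.png

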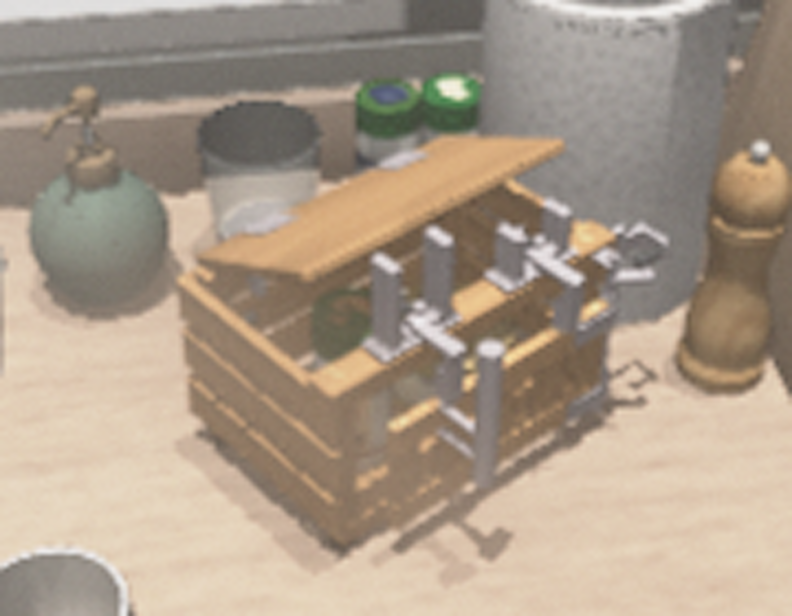

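View pics/t1.png

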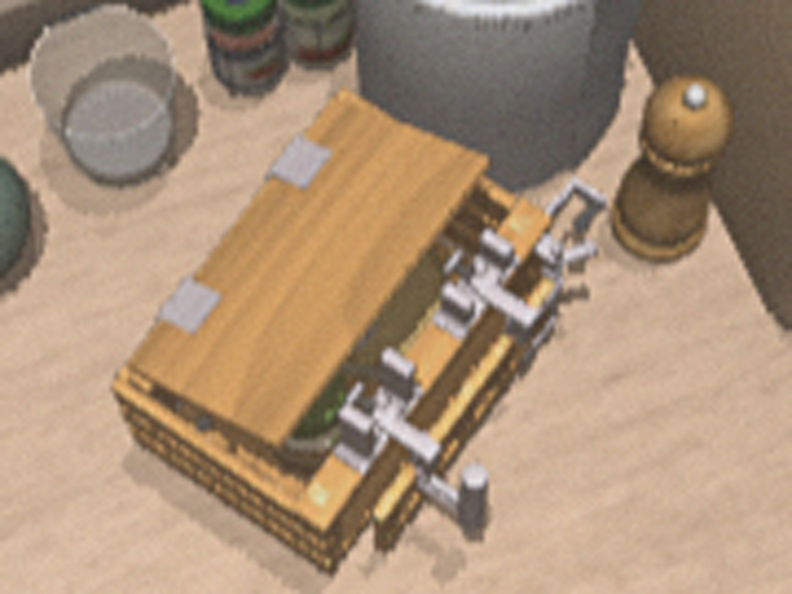

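```bash
cat >> h.py <<'E'
def tri(c1,u1,c2,u2):
    d1=ray(c1,u1)[0];d2=ray(c2,u2)[0]
    s=np.linalg.lstsq(np.c_[d1,-d2],c2["position"]-c1["position"],rcond=None)[0]
    a=c1["position"]+s[0]*d1;b=c2["position"]+s[1]*d2
    return (a+b)/2,np.linalg.norm(a-b)
E
python3 - <<'E'
from h import *
c=robot.camera("scene");t=robot.camera("top")
S=lambda p:np.array(p)/4.4+[220,120]
T=lambda p:np.array(p)/4.4+[230,90]
L={"post":((490,350),(475,473),(-.120,.045,.162)),
"railFL":((322,392),(330,522),(-.072,.107,.130)),
"railBL":((188,283),(118,385),(.072,.107,.130)),
"tallfix":((386,264),(356,415),(-.058,.061,.188)),
"tallsl":((438,238),(397,362),(-.058,.025,.188)),
"shfix":((508,235),(458,300),(-.058,-.029,.164)),
"shsl":((556,210),(497,245),(-.058,-.065,.164))}
W=[];C=[]
for k,(a,b,m) in L.items():
    X,e=tri(c,S(a),t,T(b)); print(k,X.round(4),round(e,4),onz(c,S(a),m[2])[0].round(4),onz(t,T(b),m[2])[0].round(4))
    W.append((onz(c,S(a),m[2])[0]+onz(t,T(b),m[2])[0])[:2]/2);C.append(m[:2])
W=np.array(W);C=np.array(C)
wc=W.mean(0);cc=C.mean(0)
w=(W-wc)@[1,1j];q=(C-cc)@[1,1j]
yaw=np.angle((w*q.conj()).sum()); Rm=np.array([[np.cos(yaw),-np.sin(yaw)],[np.sin(yaw),np.cos(yaw)]])
o=wc-Rm@cc; print("crate",o,yaw,np.degrees(yaw)); print((W-(C@Rm.T+o))*1000)
E
```

```text
post [ 0.5221 -0.0213  0.1591] 0.0003 [ 0.5189 -0.0206  0.162 ] [ 0.5214 -0.0207  0.162 ]
railFL [0.5343 0.0588 0.1314] 0.0082 [0.5358 0.0627 0.13  ] [0.5345 0.0546 0.13  ]
railBL [0.6516 0.127  0.1181] 0.0039 [0.6364 0.1251 0.13  ] [0.6474 0.129  0.13  ]
tallfix [0.5668 0.0249 0.185 ] 0.0004 [0.5629 0.0253 0.188 ] [0.5659 0.0254 0.188 ]
tallsl [ 0.5843 -0.005   0.1852] 0.0008 [ 0.5806 -0.0047  0.188 ] [ 0.5835 -0.0043  0.188 ]
shfix [ 0.6097 -0.0494  0.1636] 0.0004 [ 0.6091 -0.0491  0.164 ] [ 0.6095 -0.0496  0.164 ]
shsl [ 0.6299 -0.0808  0.1625] 0.0003 [ 0.6279 -0.0804  0.164 ] [ 0.6294 -0.0804  0.164 ]
crate [0.64472576 0.0040615 ] 0.5551937117531648 31.81025649565911
[[ 1.13580936  0.28527117]
 [ 8.02067611  1.6132199 ]
 [-7.59529554 -5.9206997 ]
 [ 1.12985534  0.01598661]
 [-0.2320515   0.80138981]
 [-1.4118214   1.84347434]
 [-1.04717238  1.36135786]]
```

```bash
python3 - <<'E'
from h import *
W=np.array([[.5214,-.0210],[.5657,.0251],[.583,-.0046],[.6095,-.0494],[.6293,-.0805]])
C=np.array([[-.120,.045],[-.058,.061],[-.058,.025],[-.058,-.029],[-.058,-.065]])
wc=W.mean(0);cc=C.mean(0)
w=(W-wc)@[1,1j];q=(C-cc)@[1,1j]
yaw=np.angle((w*q.conj()).sum()); Rm=np.array([[np.cos(yaw),-np.sin(yaw)],[np.sin(yaw),np.cos(yaw)]])
o=wc-Rm@cc; print("crate",o,yaw,np.degrees(yaw)); print((W-(C@Rm.T+o))*1000)
c=robot.camera("scene");t=robot.camera("top")
def w(p): return np.r_[Rm@np.array(p[:2])+o,p[2]]
ims={}
for n,cam,(x0,y0,x1,y1) in(("s2",c,(220,120,400,260)),("t2",t,(230,90,410,225))):
    im=cv2.resize(cam["pixels"][y0:y1,x0:x1,::-1],None,fx=4.4,fy=4.4)
    for p in [(-.072,.107,.13),(.072,.107,.13),(-.072,-.107,.13),(.072,-.107,.13),(-.072,.107,0),(-.12,.045,.162),(-.12,.045,.068),(-.058,.065,.188),(-.058,.021,.188),(-.058,-.025,.164),(-.058,-.069,.164),(-.08,-.092,0.1)]:
        u=(proj(cam,w(p))[0]-[x0,y0])*4.4; cv2.drawMarker(im,tuple(int(v) for v in u),(0,0,255),0,10,1)
    cv2.imwrite(f"pics/{n}.png",im)
R0=R.from_quat(robot.get_obs()["tool_rot"]).as_matrix(); print(R0.round(3))
for n,p in dict(cover=(-.015,0,.135),tall=(-.058,.043,.188),short=(-.058,-.047,.164),hinge=(-.08,-.092,0),post=(-.12,.045,.162)).items(): print(n,w(p).round(4))
E
```

```text
crate [0.64569714 0.00434235] 0.5489648312510537 31.453367931796816
[[ 1.55187771 -1.11374873]
 [ 1.31071044 -1.0146663 ]
 [-0.17424949 -0.00432145]
 [-1.85168937  1.26119582]
 [-0.83664929  0.87154067]]
[[ 0.312 -0.    -0.95 ]
 [ 0.95  -0.     0.312]
 [-0.    -1.     0.   ]]
cover [ 0.6329 -0.0035  0.135 ]
tall [0.5738 0.0108 0.188 ]
short [ 0.6207 -0.066   0.164 ]
hinge [ 0.6255 -0.1159  0.    ]
post [ 0.5198 -0.0199  0.162 ]
```

View pics/s2.png

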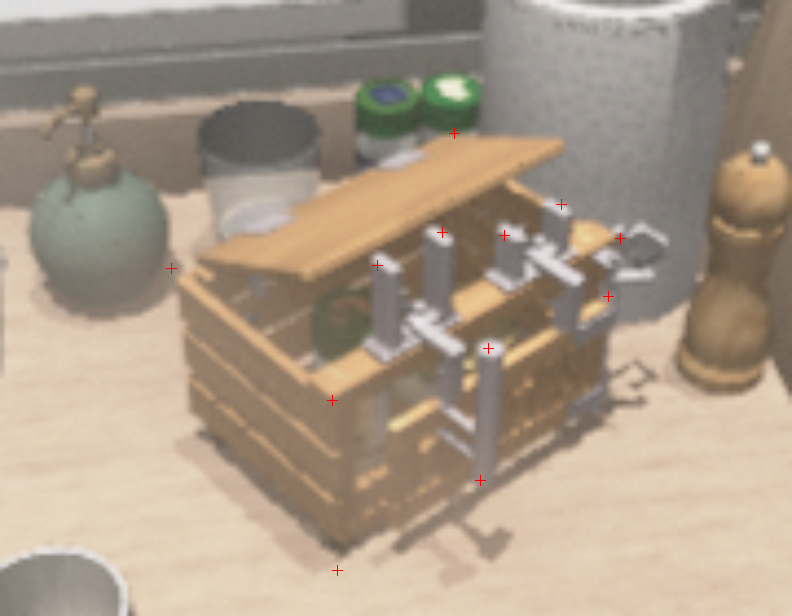

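View pics/t2.png

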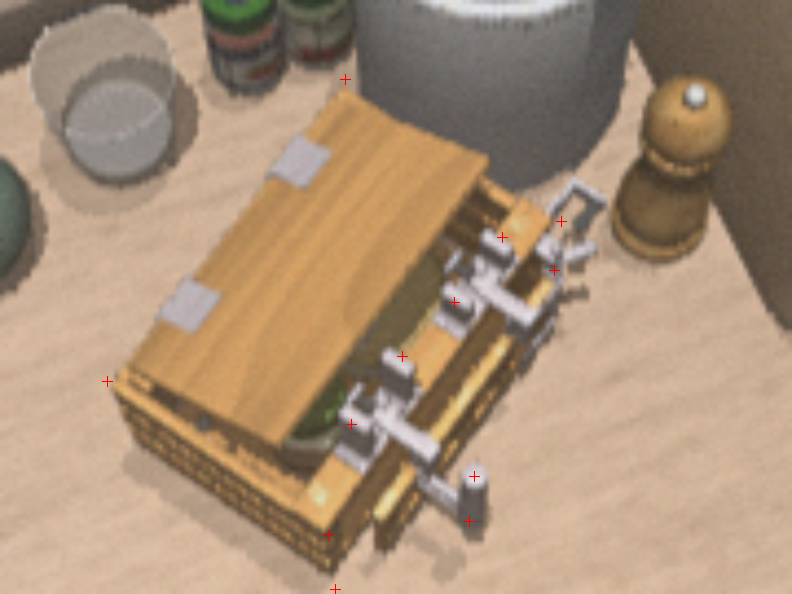

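```bash
python3 - <<'E'
from h import *
c=robot.camera("scene");t=robot.camera("top")
def rep(n,a,b):
    X,e=tri(c,a,t,b); y=.549;d=X[:2]-[.6457,.0043]
    print(n,X.round(3),round(e,4),"crate",np.round([d@[np.cos(y),np.sin(y)],d@[-np.sin(y),np.cos(y)]],3))
rep("towel",(359,105),(343,61)); rep("mill",(392,155),(387,112)); rep("boardTop",(452,141),(452,112)); rep("boardlow",(412,220),(416,160))
rep("coverFL",(220+303/4.4,120+275/4.4),(230+277/4.4,90+443/4.4)); rep("coverFR",(220+562/4.4,120+146/4.4),(230+487/4.4,90+158/4.4))
rep("handleR",(220+660/4.4,120+240/4.4),(230+600/4.4,90+200/4.4))
for p in[(.517,-.209,.2),(.567,-.29,.2)]: print(proj(t,p),proj(c,p))
E
```

```text
towel [ 0.784 -0.145  0.249] 0.001 crate [ 0.04 -0.2 ]
mill [ 0.666 -0.21   0.163] 0.0014 crate [-0.094 -0.193]
boardTop [ 0.579 -0.31   0.25 ] 0.0009 crate [-0.221 -0.233]
boardlow [ 0.572 -0.264  0.013] 0.0091 crate [-0.203 -0.19 ]
coverFL [0.57  0.067 0.18 ] 0.0002 crate [-0.032  0.093]
coverFR [ 0.671 -0.093  0.177] 0.0008 crate [-0.029 -0.096]
handleR [ 0.646 -0.151  0.122] 0.0001 crate [-0.081 -0.132]
[[418.05540895 162.16924495]] [[415.7639866  178.58716866]]
[[440.82732262 129.26461489]] [[440.42221035 162.58144235]]
```

```bash
python3 -m creep '[[[0,-8,0],-0.14,1],[[0,-8,0],-0.14,0.6],[[0,-8,0],-0.14,0.3],[[0,-8,0],-0.14,0],[[0,-8,0],-0.14,0],[[0,-8,0],-0.14,0],[[0,-5,0],-0.027,0],[[0,0,0],0,0]]' 20
```

```text
time: 1.3
position: [0.1955, 0.5941, 0.2764]
tool_rot: [0.346, 0.617, -0.616, -0.346]
ft_force: [-0.6, -0.8, 0.5]
grip_width: 0.0389
```

```bash
cat >> h.py <<'E'
O=np.array([.6457,.0043]); YAW=.549
def cw(p): 
    return np.array([O[0]+np.cos(YAW)*p[0]-np.sin(YAW)*p[1],O[1]+np.sin(YAW)*p[0]+np.cos(YAW)*p[1],p[2]])
def delta(p):  # tool-frame shift in mm to crate point, from measured TCP
    o=robot.get_obs(); r=R.from_quat(o["tool_rot"])
    d=o["position"][:2]-O
    print("t",round(float(o["time"]),2),"crateTCP",np.round([1000*(d@[np.cos(YAW),np.sin(YAW)]),1000*(d@[-np.sin(YAW),np.cos(YAW)]),1000*o["position"][2]],1),"F",o["ft_force"].round(1),"w",round(float(o["grip_width"]),4),"q",o["q"].round(2))
    M=r.as_matrix(); print("yaw err (crate y - tool x)",round(float((YAW+np.pi/2-np.arctan2(M[1,0],M[0,0])+np.pi)%(2*np.pi)-np.pi),3), "shift",(1000*r.inv().apply(cw(np.array(p)/1000)-o["position"])).round(1))
E
python3 -c "
from h import *
delta((-15,0,270))"
```

```text
t 1.3 crateTCP [-76.3 738.1 276.4] F [-0.6 -0.8  0.5] w 0.0389 q [ 1.07  0.47  1.37  0.    1.3  -1.04]
yaw err (crate y - tool x) 0.002 shift [-738.     5.8  -62.6]
```

```bash
python3 -m creep '[[[0,0,0],0.149,0],[[0,0,0],0.149,0],[[0,0,0],0.149,0],[[0,0,0],0.149,0],[[0,0,0],0.149,0],[[0,0,0],0.149,0],[[0,0,0],0.149,0],[[0,0,0],0.149,0]]'; python3 -m creep '[[[0,0,0],0.149,0],[[0,0,0],0.149,0],[[0,0,0],0.149,0],[[0,0,0],0.149,0],[[0,0,0],0.149,0],[[0,0,0],0.149,0],[[0,0,0],0.149,0],[[0,0,0],0.149,0]]'; python3 -m creep '[[[0,0,0],0.149,0],[[0,0,0],0.149,0],[[0,0,0],0.149,0],[[0,0,0],0.149,0],[[0,0,0],0.149,0],[[0,0,0],0.014,0],[[0,0,0],0,0]]'
python3 -c "
from h import *
delta((-15,0,270))"
```

```text
time: 2.1
position: [0.1951, 0.5934, 0.2749]
tool_rot: [0.634, 0.313, -0.314, -0.633]
ft_force: [-0.4, -1.0, -0.2]
grip_width: 0.0006
time: 2.9
position: [0.1951, 0.5934, 0.2749]
tool_rot: [0.701, -0.096, 0.096, -0.7]
ft_force: [-0.2, -0.3, -0.3]
grip_width: 0.0003
time: 3.6
position: [0.1952, 0.5935, 0.2752]
tool_rot: [0.617, -0.346, 0.346, -0.617]
ft_force: [0.0, -0.8, -0.2]
grip_width: 0.0005
t 3.6 crateTCP [-76.9 737.7 275.2] F [ 0.  -0.8 -0.2] w 0.0005 q [1.07 0.48 1.37 0.   1.3  2.1 ]
yaw err (crate y - tool x) 3.141 shift [737.8   5.3  61.7]
```

Now tool x = −crate y, tool z = +crate x.

```bash
python3 -m creep '[[[40,0,3],0,0],[[45,0,4],0,0],[[45,0,4],0,0],[[45,0,4],0,0],[[45,0,4],0,0],[[45,0,4],0,0],[[45,0,4],0,0],[[45,0,4],0,0]]'; python3 -m creep '[[[45,0,4],0,0],[[45,0,4],0,0],[[45,0,4],0,0],[[45,0,4],0,0],[[45,0,4],0,0],[[45,0,4],0,0],[[45,0,4],0,0],[[30,0,2],0,0]]'
python3 -c "
from h import *
delta((-15,0,190))"
```

```text
time: 4.4
position: [0.4075, 0.3052, 0.2757]
tool_rot: [-0.617, 0.345, -0.346, 0.617]
ft_force: [0.4, 0.4, -0.1]
grip_width: 0.0008
time: 5.2
position: [0.6138, 0.0249, 0.2754]
tool_rot: [0.617, -0.346, 0.347, -0.617]
ft_force: [-0.2, -0.1, -0.5]
grip_width: 0.0008
t 5.2 crateTCP [-16.5  34.3 275.4] F [-0.2 -0.1 -0.5] w 0.0008 q [-0.14  0.46  1.4  -0.    1.28  0.88]
yaw err (crate y - tool x) -3.14 shift [34.2 85.5  1.5]
```

```bash
python3 -m creep '[[[25,15,2],0,0],[[10,25,0],0,0],[[0,35,0],0,0],[[0,0,0],0,0]]'
python3 - <<'E'
from h import *
delta((-15,0,135))
c=robot.camera("scene"); crop(c,220,80,420,260,3.3,"s3")
E
```

```text
time: 5.6
position: [0.6281, -0.0009, 0.1955]
tool_rot: [0.618, -0.35, 0.342, -0.615]
ft_force: [-0.1, -0.1, 0.4]
grip_width: 0.0001
t 5.6 crateTCP [-17.7   4.7 195.5] F [-0.1 -0.1  0.4] w 0.0001 q [-0.18  0.57  1.44 -0.    1.14  0.84]
yaw err (crate y - tool x) -3.141 shift [ 5.2 60.4  3.2]
```

View pics/s3.png

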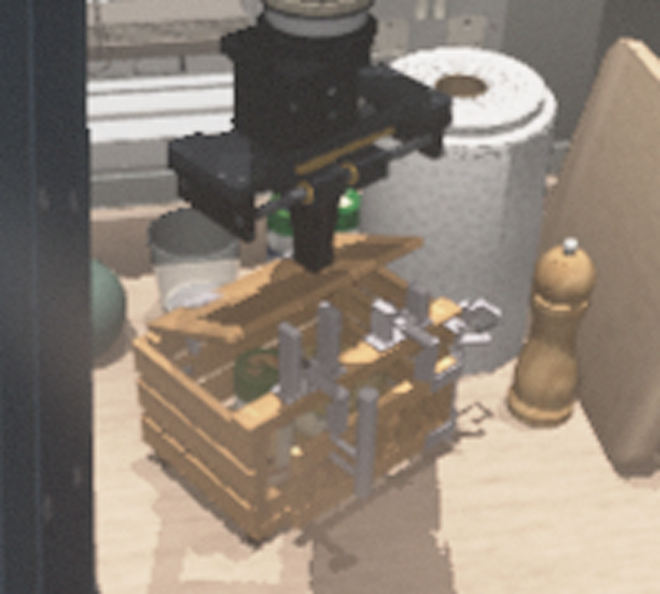

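The closed fingers stand above the raised cover, clear of the catches. Press down.

```bash
python3 -m creep '[[[2,12,1],0,0],[[2,10,1],0,0],[[0,10,0],0,0],[[0,8,0],0,0],[[0,8,0],0,0],[[0,6,0],0,0]]'
python3 -c "
from h import *
delta((-15,0,134))"
```

```text
time: 6.25
position: [0.6351, -0.0036, 0.1463]
tool_rot: [0.617, -0.346, 0.346, -0.616]
ft_force: [-2.1, -0.2, 3.3]
grip_width: 0.0004
t 6.25 crateTCP [-13.2  -1.2 146.3] F [-2.1 -0.2  3.3] w 0.0004 q [-0.18  0.63  1.47 -0.    1.04  0.84]
yaw err (crate y - tool x) -3.141 shift [-1.2 12.3 -1.8]
```

```bash
python3 -m creep '[[[0,4,0],0,0],[[0,4,0],0,0],[[0,4,0],0,0],[[0,2,0],0,0],[[0,0,0],0,0]]'
python3 - <<'E'
from h import *
delta((-15,0,134))
c=robot.camera("scene"); crop(c,220,80,420,260,3.3,"s4")
E
```

```text
time: 6.75
position: [0.6359, -0.0032, 0.1352]
tool_rot: [-0.617, 0.346, -0.346, 0.617]
ft_force: [-4.4, 0.7, 14.4]
grip_width: 0.0004
t 6.75 crateTCP [-12.3  -1.3 135.2] F [-4.4  0.7 14.4] w 0.0004 q [-0.18  0.64  1.48  0.    1.01  0.84]
yaw err (crate y - tool x) -3.141 shift [-1.3  1.2 -2.7]
```

View pics/s4.png

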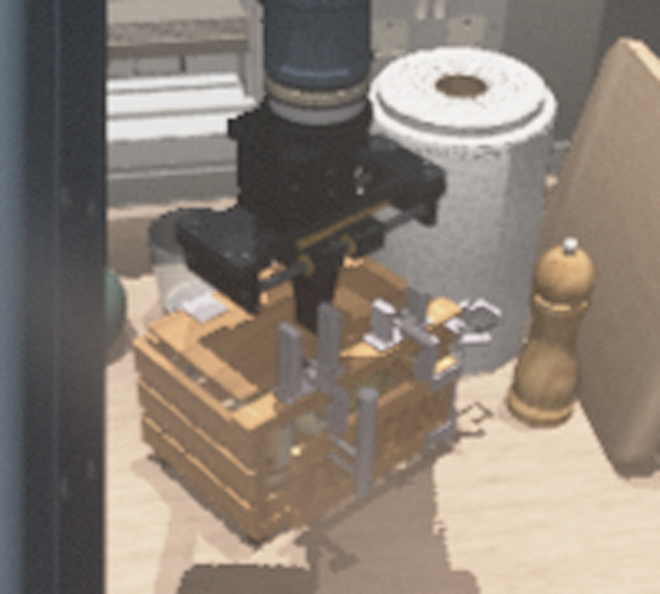

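Cover is shut (force rose to 14 N at z = 135 mm). Lift and go over the tall catch (crate +45 side).

```bash
python3 -m creep '[[[0,-30,0],0,0],[[0,-40,0],0,0.87],[[0,-35,0],0,0.87],[[-25,0,-24],0,0.87],[[-25,0,-24],0,0.87],[[0,0,0],0,0.87],[[0,0,0],0,0.87]]'
python3 - <<'E'
from h import *
delta((-60,49,200))
c=robot.camera("wrist"); cv2.imwrite("pics/w5.png",c["pixels"][:,:,::-1])
for p in [(-58,65,188),(-58,21,188),(-58,-25,164),(-58,-69,164),(-120,45,162)]: print(p,proj(c,cw(np.array(p)/1000)).round(0))
c=robot.camera("scene"); crop(c,220,80,420,260,3.3,"s5")
E
```

```text
time: 7.5
position: [0.5686, 0.0147, 0.2378]
tool_rot: [-0.616, 0.346, -0.346, 0.617]
ft_force: [0.3, 0.7, 0.6]
grip_width: 0.0408
t 7.5 crateTCP [-60.3  49.2 237.8] F [0.3 0.7 0.6] w 0.0408 q [-0.17  0.43  1.56  0.    1.15  0.85]
yaw err (crate y - tool x) -3.141 shift [ 0.1 37.8  0.3]
(-58, 65, 188) [[293. 215.]]
(-58, 21, 188) [[354. 215.]]
(-58, -25, 164) [[408. 205.]]
(-58, -69, 164) [[464. 204.]]
(-120, 45, 162) [[320. 272.]]
```

View pics/w5.png

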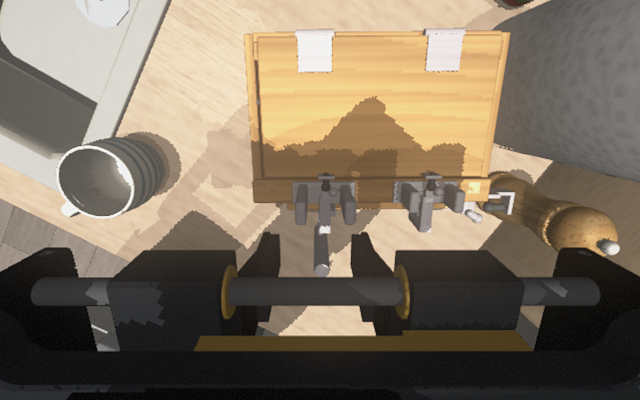

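View pics/s5.png

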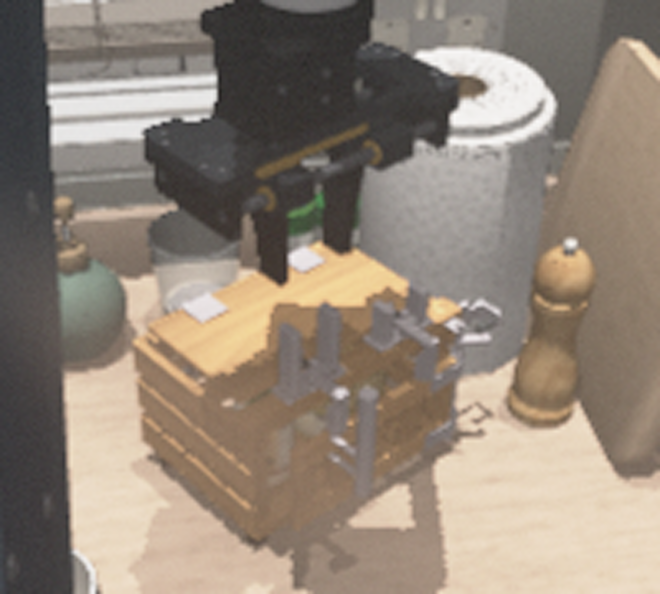

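Wrist view: the tall catch's pad tops at about (300,222) and (350,222) agree with prediction (293–354); cover lies flat. Wait for opening, then descend.

```bash
python3 -m creep '[[[0,0,0],0,0.87],[[0,0,0],0,0.87],[[0,0,0],0,0.87],[[0,5,0],0,0.87],[[0,20,0],0,0.87],[[0,25,0],0,0.87],[[0,21,0],0,0.87],[[0,0,0],0,0.87]]'
python3 - <<'E'
from h import *
delta((-60,49,166))
c=robot.camera("scene"); crop(c,220,80,420,260,3.3,"s6")
E
```

```text
time: 8.4
position: [0.5662, 0.0147, 0.1634]
tool_rot: [0.617, -0.349, 0.344, -0.616]
ft_force: [-0.1, 0.8, 0.2]
grip_width: 0.0757
t 8.4 crateTCP [-62.4  50.4 163.4] F [-0.1  0.8  0.2] w 0.0757 q [-0.17  0.53  1.63 -0.    0.99  0.85]
yaw err (crate y - tool x) -3.14 shift [ 1.3 -2.6  2.4]
```

View pics/s6.png

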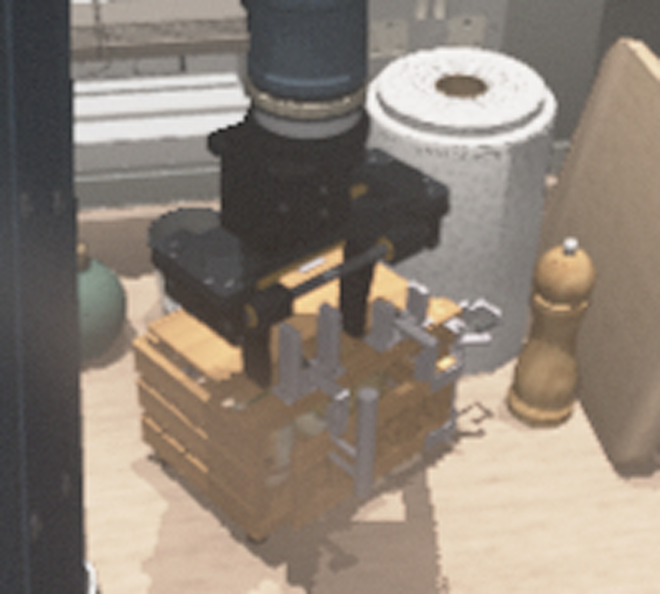

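```bash
python3 -m creep '[[[1,0,1],0,0.5],[[0,0,0],0,0.3],[[0,0,0],0,0.2],[[0,0,0],0,0.2],[[0,0,0],0,0.2],[[0,0,0],0,0.2],[[0,0,0],0,0.2],[[0,0,0],0,0.2]]' 25
python3 -c "
from h import *
delta((-60,49,166))"
```

```text
time: 9.25
position: [0.5699, 0.0144, 0.1671]
tool_rot: [-0.617, 0.346, -0.346, 0.617]
ft_force: [-1.6, 1.1, 3.6]
grip_width: 0.031
t 9.25 crateTCP [-59.4  48.2 167.1] F [-1.6  1.1  3.6] w 0.031 q [-0.17  0.52  1.63  0.    0.99  0.85]
yaw err (crate y - tool x) -3.141 shift [-0.8  1.1 -0.6]
```

```bash
python3 -m creep '[[[0,0,0],0,0.1],[[0,0,0],0,0.1],[[0,0,0],0,0.1]]' 30; python3 -m creep '[[[0,0,0],0,0.87],[[0,0,0],0,0.87],[[0,0,0],0,0.87],[[0,0,0],0,0.87],[[0,-20,0],0,0.87],[[0,-30,0],0,0.87],[[0,-20,0],0,0.87],[[0,0,0],0,0.87]]'
python3 - <<'E'
from h import *
delta((-60,-41,240))
c=robot.camera("wrist"); crop(c,240,150,520,300,2.8,"w7")
E
```

```text
time: 9.55
position: [0.5698, 0.0145, 0.1671]
tool_rot: [-0.617, 0.346, -0.346, 0.617]
ft_force: [-2.3, 3.0, 5.1]
grip_width: 0.0309
time: 10.35
position: [0.5721, 0.0137, 0.2394]
tool_rot: [-0.616, 0.344, -0.348, 0.617]
ft_force: [0.6, -1.0, 0.3]
grip_width: 0.0749
t 10.35 crateTCP [-57.9  46.4 239.4] F [ 0.6 -1.   0.3] w 0.0749 q [-0.17  0.43  1.55  0.    1.15  0.85]
yaw err (crate y - tool x) -3.14 shift [87.4 -0.2 -2. ]
```

View pics/w7.png

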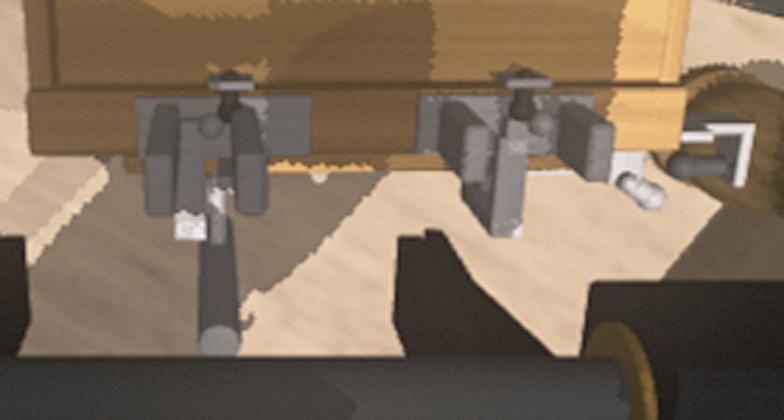

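Tall catch stays in (hook moved left). Now over to the short catch.

```bash
python3 -m creep '[[[30,0,-1],0,0.87],[[35,0,-1],0,0.87],[[20,0,0],0,0.87],[[0,0,0],0,0.87],[[0,0,0],0,0.87]]'
python3 - <<'E'
from h import *
delta((-60,-40,145))
c=robot.camera("wrist"); crop(c,140,150,420,300,2.8,"w8")
for p in [(-58,-25,164),(-58,-69,164)]: print(p,((proj(c,cw(np.array(p)/1000))-[140,150])*2.8).round(0))
E
```

```text
time: 10.9
position: [0.6112, -0.0592, 0.2347]
tool_rot: [0.617, -0.348, 0.345, -0.616]
ft_force: [0.3, 0.4, 0.6]
grip_width: 0.0756
t 10.9 crateTCP [-62.5 -36.2 234.7] F [0.3 0.4 0.6] w 0.0756 q [-0.28  0.5   1.44  0.    1.2   0.75]
yaw err (crate y - tool x) -3.14 shift [ 4.1 89.7  2.7]
(-58, -25, 164) [[451. 149.]]
(-58, -69, 164) [[609. 148.]]
```

View pics/w8.png

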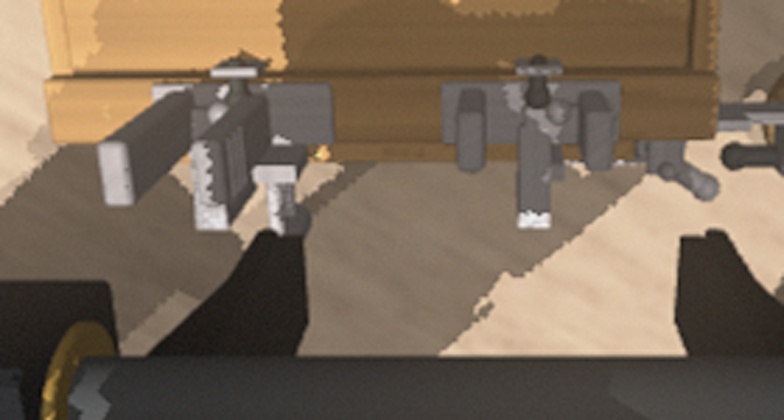

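```bash
python3 -m creep '[[[2,30,0],0,0.87],[[0,20,0],0,0.87],[[0,0,0],0,0.87],[[0,0,0],0,0.87]]'
python3 -c "
from h import *
delta((-60,-41,145))"
```

```text
time: 11.35
position: [0.613, -0.0602, 0.1865]
tool_rot: [0.617, -0.346, 0.345, -0.617]
ft_force: [0.4, 0.2, -0.1]
grip_width: 0.076
t 11.35 crateTCP [-61.5 -37.9 186.5] F [ 0.4  0.2 -0.1] w 0.076 q [-0.28  0.56  1.49  0.    1.09  0.74]
yaw err (crate y - tool x) -3.142 shift [ 3.1 41.5  1.6]
```

```bash
python3 -m creep '[[[2,20,1],0,0.87],[[1,15,0],0,0.87],[[0,6,0],0,0.87],[[0,0,0],0,0.87],[[0,0,0],0,0.87]]'
python3 - <<'E'
from h import *
delta((-60,-41,145))
c=robot.camera("scene"); crop(c,220,80,420,260,3.3,"s9")
E
```

```text
time: 11.85
position: [0.6167, -0.0633, 0.1467]
tool_rot: [-0.616, 0.345, -0.347, 0.617]
ft_force: [-0.7, 0.5, -0.1]
grip_width: 0.0757
t 11.85 crateTCP [-60.  -42.5 146.7] F [-0.7  0.5 -0.1] w 0.0757 q [-0.28  0.61  1.52  0.    1.01  0.74]
yaw err (crate y - tool x) -3.141 shift [-1.5  1.7 -0. ]
```

View pics/s9.png

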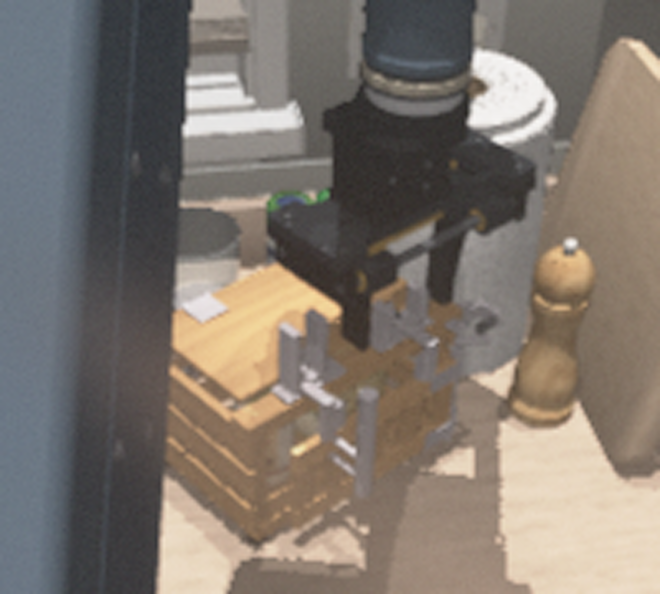

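The fingers straddle the short catch. Squeeze.

```bash
python3 -m creep '[[[-1,0,0],0,0.5],[[0,0,0],0,0.3],[[0,0,0],0,0.2],[[0,0,0],0,0.2],[[0,0,0],0,0.1],[[0,0,0],0,0.1],[[0,0,0],0,0.1],[[0,0,0],0,0.1]]' 30
python3 -c "
from h import *
delta((-60,-41,145))"
```

```text
time: 12.7
position: [0.6157, -0.0632, 0.1456]
tool_rot: [0.617, -0.345, 0.346, -0.616]
ft_force: [-0.5, -2.6, -1.6]
grip_width: 0.0313
t 12.7 crateTCP [-60.8 -41.9 145.6] F [-0.5 -2.6 -1.6] w 0.0313 q [-0.28  0.61  1.52 -0.    1.01  0.74]
yaw err (crate y - tool x) -3.141 shift [-0.9  0.6  0.8]
```

```bash
python3 -m creep '[[[0,0,0],0,0.87],[[0,0,0],0,0.87],[[0,0,0],0,0.87],[[0,0,0],0,0.87],[[0,-30,0],0,0.87],[[0,-40,0],0,0.87],[[0,-35,0],0,0.7],[[0,0,0],0,0.7]]'; python3 -m creep '[[[0,0,-30],0,0.7],[[-25,0,-30],0,0.7],[[-32,0,0],0,0.7],[[-30,0,0],0,0.7],[[0,0,0],0,0.7],[[0,0,0],0,0.7]]'
python3 - <<'E'
from h import *
delta((-120,45,130))
c=robot.camera("wrist"); cv2.imwrite("pics/w10.png",c["pixels"][:,:,::-1])
print(proj(c,cw(np.array((-120,45,162))/1000)))
c=robot.camera("scene"); crop(c,220,80,420,260,3.3,"s10")
E
```

```text
time: 13.5
position: [0.619, -0.063, 0.2566]
tool_rot: [-0.615, 0.342, -0.35, 0.618]
ft_force: [0.8, 0.5, 0.3]
grip_width: 0.0659
time: 14.1
position: [0.5187, -0.019, 0.2504]
tool_rot: [0.617, -0.346, 0.346, -0.617]
ft_force: [0.3, 0.1, 0.6]
grip_width: 0.0607
t 14.1 crateTCP [-120.5   46.4  250.4] F [0.3 0.1 0.6] w 0.0607 q [-0.25  0.35  1.66 -0.    1.13  0.77]
yaw err (crate y - tool x) 3.142 shift [  1.4 120.4   0.5]
[[316.7891804  201.15046845]]
```

View pics/w10.png

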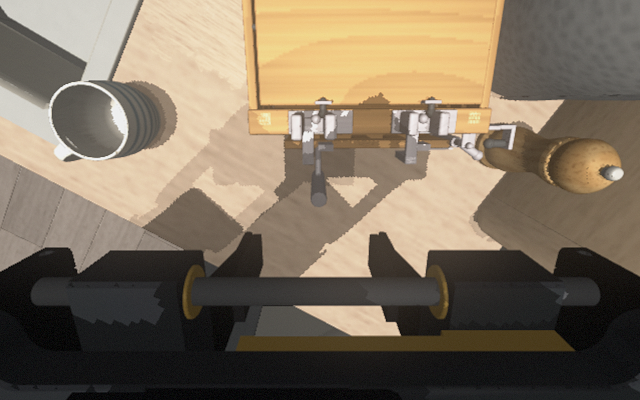

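View pics/s10.png

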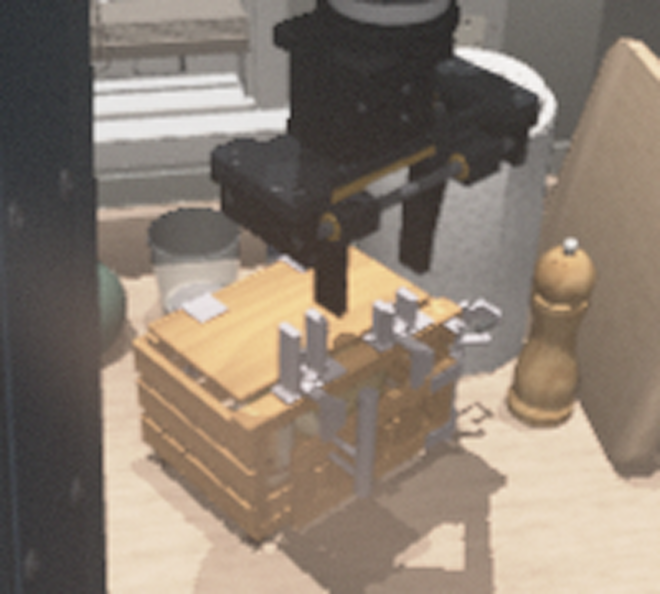

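Both catches stay in; the post top is at (318,198), as predicted. Descend and grip it.

```bash
python3 -m creep '[[[1,20,1],0,0.6],[[0,35,1],0,0.6],[[0,35,0],0,0.6],[[0,20,0],0,0.6],[[0,10,0],0,0.6],[[0,0,0],0,0.6],[[0,0,0],0,0.6]]'
python3 - <<'E'
from h import *
delta((-118,45,129))
c=robot.camera("scene"); crop(c,220,80,420,260,3.3,"s11")
c=robot.camera("wrist"); cv2.imwrite("pics/w11.png",c["pixels"][:,:,::-1])
E
```

```text
time: 14.9
position: [0.5222, -0.0198, 0.1311]
tool_rot: [-0.616, 0.346, -0.347, 0.617]
ft_force: [0.0, 1.0, -0.7]
grip_width: 0.0521
t 14.9 crateTCP [-117.9   43.8  131.1] F [ 0.   1.  -0.7] w 0.0521 q [-0.25  0.53  1.78 -0.    0.84  0.77]
yaw err (crate y - tool x) -3.14 shift [-1.2  2.1 -0.1]
```

View pics/s11.png

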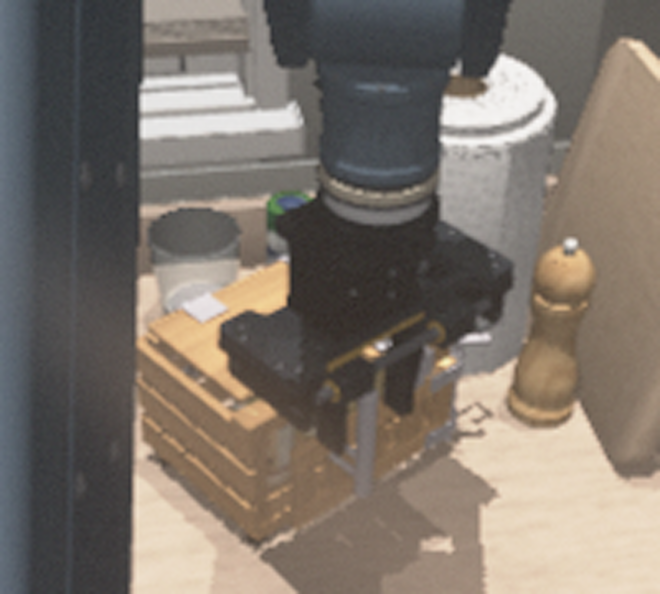

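View pics/w11.png

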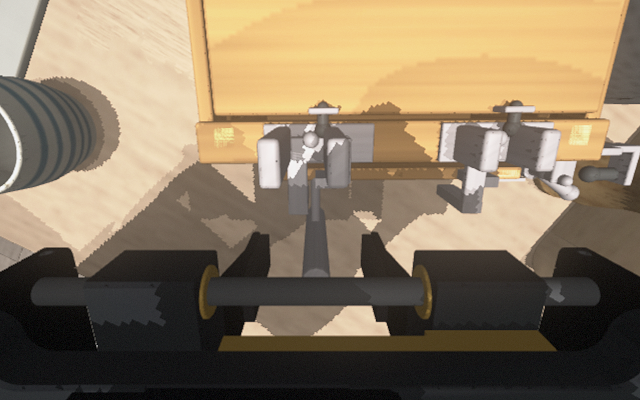

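```bash
python3 -m creep '[[[0,0,-1],0,0.2],[[0,0,0],0,0],[[0,0,0],0,0],[[0,0,0],0,0],[[0,0,0],0,0],[[0,0,0],0,0]]' 45
python3 - <<'E'
from h import *
delta((-118,45,129))
h=np.array([-80,-92]);
for i,th in enumerate(np.arange(0,1.46,.1)):
    v=np.array([[np.cos(th),-np.sin(th)],[np.sin(th),np.cos(th)]])@[-40,137]; p=h+v; 
    # tool frame rotates with yaw ; full-follow steps
    print(round(th,2),p.round(1))
# per-step tool shift when tool co-rotates by .1: constant
a=np.array([-40,137.]);b=np.array([[np.cos(.1),-np.sin(.1)],[np.sin(.1),np.cos(.1)]])@a; d=b-a
print("tool shift x,z per .1 rad", -d[1], d[0])
E
```

```text
time: 15.6
position: [0.5214, -0.0205, 0.1307]
tool_rot: [0.617, -0.345, 0.347, -0.617]
ft_force: [-0.4, -1.3, -2.3]
grip_width: 0.0126
t 15.6 crateTCP [-119.    43.7  130.7] F [-0.4 -1.3 -2.3] w 0.0126 q [-0.25  0.52  1.78 -0.    0.83  0.77]
yaw err (crate y - tool x) -3.141 shift [-1.3  1.7  1. ]
0.0 [-120.   45.]
0.1 [-133.5   40.3]
0.2 [-146.4   34.3]
0.3 [-158.7   27.1]
0.4 [-170.2   18.6]
0.5 [-180.8    9.1]
0.6 [-190.4   -1.5]
0.7 [-198.9  -13. ]
0.8 [-206.1  -25.2]
0.9 [-212.2  -38.2]
1.0 [-216.9  -51.6]
1.1 [-220.2  -65.5]
1.2 [-222.2  -79.6]
1.3 [-222.7  -93.9]
1.4 [-221.8 -108.1]
tool shift x,z per .1 rad 4.677766022783601 -13.47734469173649
```

```bash
python3 -m creep '[[[4.7,0,-13.5],-0.1,0],[[4.7,0,-13.5],-0.1,0],[[4.7,0,-13.5],-0.1,0],[[4.7,0,-13.5],-0.1,0],[[0,0,0],0,0]]'
python3 - <<'E'
from h import *
delta((-170,18.6,130))
c=robot.camera("scene"); crop(c,220,80,420,260,3.3,"s12")
E
```

```text
time: 16.1
position: [0.4923, -0.0695, 0.1306]
tool_rot: [-0.672, 0.217, -0.218, 0.673]
ft_force: [3.6, 2.2, -3.4]
grip_width: 0.0124
t 16.1 crateTCP [-169.4   17.1  130.6] F [ 3.6  2.2 -3.4] w 0.0124 q [-0.37  0.5   1.84  0.    0.8   0.26]
yaw err (crate y - tool x) 2.745 shift [-1.6  0.6 -0. ]
```

View pics/s12.png

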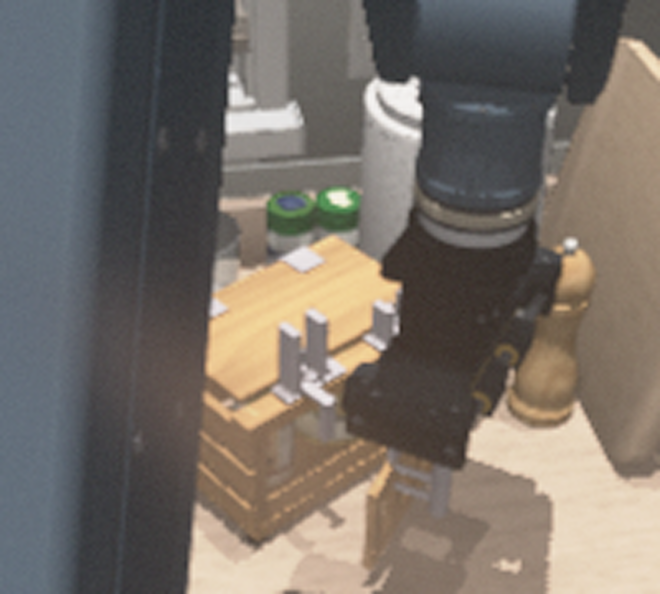

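The gate swings with the post; force is small. Continue.

```bash
python3 -m creep '[[[4.7,0,-13.5],-0.1,0],[[4.7,0,-13.5],-0.1,0],[[4.7,0,-13.5],-0.1,0],[[4.7,0,-13.5],-0.1,0],[[4.7,0,-13.5],-0.1,0],[[4.7,0,-13.5],-0.1,0],[[0,0,0],0,0]]'
python3 - <<'E'
from h import *
delta((-216.9,-51.6,130))
c=robot.camera("scene"); crop(c,220,80,440,270,3.1,"s13")
E
```

```text
time: 16.85
position: [0.4897, -0.1539, 0.1306]
tool_rot: [0.707, -0.008, 0.01, -0.707]
ft_force: [4.0, 1.8, -0.8]
grip_width: 0.0125
t 16.85 crateTCP [-215.6  -53.5  130.6] F [ 4.   1.8 -0.8] w 0.0125 q [-0.52  0.52  1.8   0.    0.82 -0.5 ]
yaw err (crate y - tool x) 2.146 shift [-2.1  0.6  0.9]
```

View pics/s13.png

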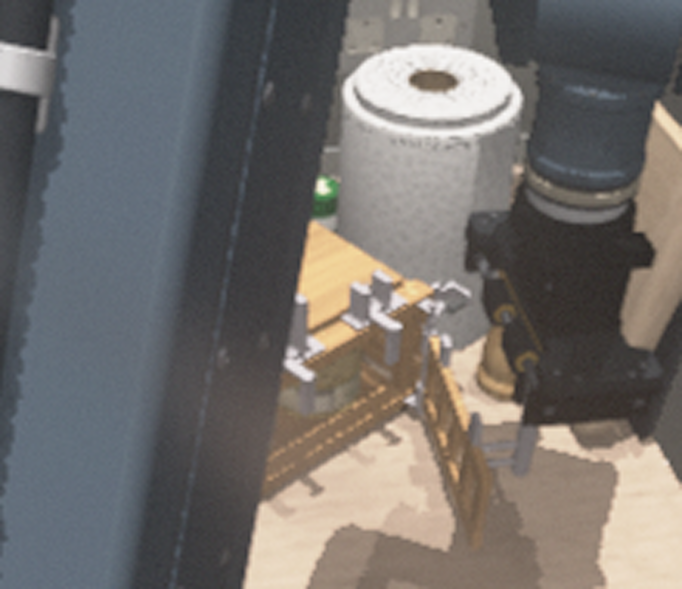

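```bash
python3 -m creep '[[[4.7,0,-13.5],-0.1,0],[[4.7,0,-13.5],-0.1,0],[[0,0,0],0,0]]'
python3 -c "
from h import *
delta((-222.2,-79.6,130))
c=robot.camera('top'); cv2.imwrite('pics/t13.png',c['pixels'][:,:,::-1])"
```

```text
time: 17.2
position: [0.4994, -0.1795, 0.1306]
tool_rot: [-0.704, -0.062, 0.061, 0.704]
ft_force: [5.1, 2.5, -0.8]
grip_width: 0.013
t 17.2 crateTCP [-220.7  -80.4  130.6] F [ 5.1  2.5 -0.8] w 0.013 q [-0.56  0.53  1.76  0.    0.85 -0.73]
yaw err (crate y - tool x) 1.946 shift [-1.7  0.6  0.2]
```

View pics/t13.png

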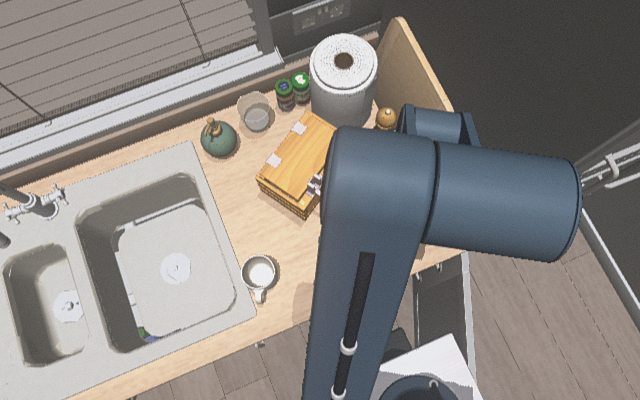

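```bash
python3 -m creep '[[[4.7,0,-13.5],-0.1,0],[[4.7,0,-13.5],-0.1,0],[[0,0,0],0,0],[[0,0,0],0,0]]'
python3 - <<'E'
from h import *
delta((-221.8,-108.1,130))
c=robot.camera("scene"); crop(c,280,80,500,270,3.1,"s14")
c=robot.camera("wrist"); cv2.imwrite("pics/w14.png",c["pixels"][:,:,::-1])
E
```

```text
time: 17.65
position: [0.5133, -0.2019, 0.1306]
tool_rot: [-0.694, -0.131, 0.131, 0.696]
ft_force: [4.2, 5.2, -0.1]
grip_width: 0.0128
t 17.65 crateTCP [-220.6 -106.8  130.6] F [ 4.2  5.2 -0.1] w 0.0128 q [-0.58  0.56  1.7   0.    0.88 -0.95]
yaw err (crate y - tool x) 1.748 shift [-1.   0.6 -1.5]
```

View pics/s14.png

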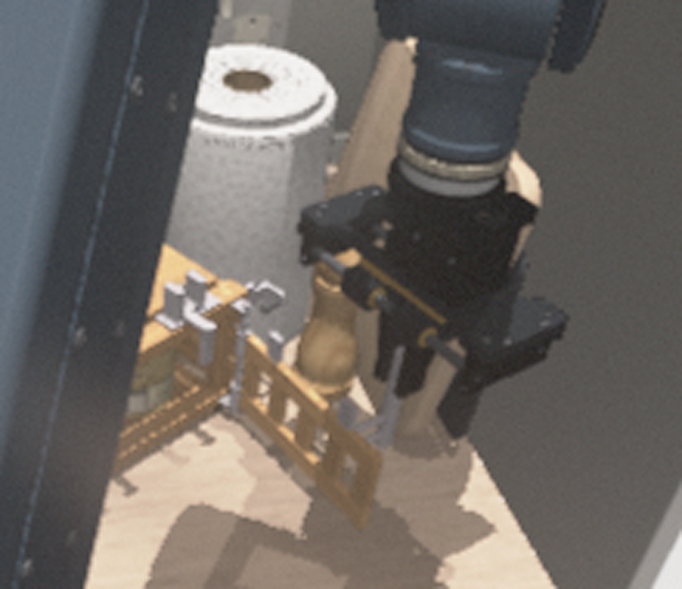

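View pics/w14.png

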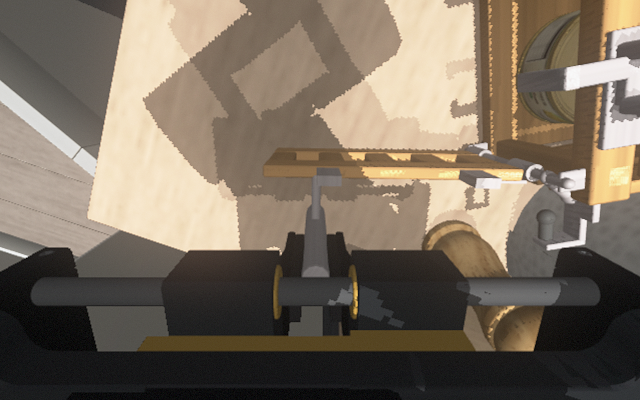

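```bash
python3 -m creep '[[[1.5,0,-4],-0.03,0],[[1.5,0,-4],-0.03,0],[[0,0,0],0,0],[[0,0,0],0,0]]'
python3 - <<'E'
from h import *
delta((-220.9,-115.2,130))
o=robot.get_obs(); d=o["position"][:2]-cw((-.08,-.092,0))[:2]
v=np.array([d@[np.cos(YAW),np.sin(YAW)],d@[-np.sin(YAW),np.cos(YAW)]]);print("theta",(np.arctan2(v[1],v[0])-np.arctan2(137,-40))%(2*np.pi),np.linalg.norm(v))
c=robot.camera("wrist"); cv2.imwrite("pics/w15.png",c["pixels"][:,:,::-1])
# panel far/near outer-top edge ends picked next
E
```

```text
time: 18.15
position: [0.5186, -0.2086, 0.1306]
tool_rot: [-0.69, -0.152, 0.153, 0.691]
ft_force: [4.1, 4.2, 1.2]
grip_width: 0.0127
t 18.15 crateTCP [-219.5 -115.2  130.6] F [4.1 4.2 1.2] w 0.0127 q [-0.58  0.57  1.68  0.    0.89 -1.02]
yaw err (crate y - tool x) 1.685 shift [-1.4  0.6 -0.1]
theta 1.451758822066937 0.14145038370567745
```

View pics/w15.png

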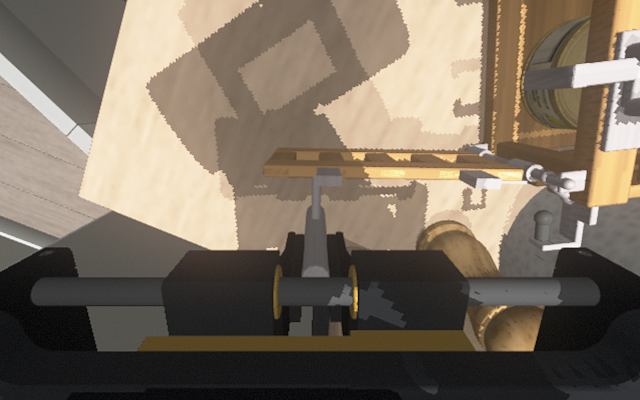

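Wrist view: the panel's lower top edge runs (263,178)–(523,183); post between the fingers at (316,270). Check the angle from it, and the scene.

```bash
python3 - <<'E'
from h import *
c=robot.camera("wrist")
for a,b in [((265,166),(523,170)),((265,178),(523,181))]:
    P=onz(c,[a,b],.1); d=(P[0]-P[1])[:2]
    print(P.round(3), "angle from crate y", np.arctan2(d[1],d[0])%(2*np.pi)-(YAW+np.pi/2))
s=robot.camera("scene"); crop(s,200,80,480,290,2.8,"s16"); delta((-220.9,-115.2,130))
E
```

```text
[[ 0.473 -0.183  0.1  ]
 [ 0.62  -0.118  0.1  ]] angle from crate y 1.4401628375784234
[[ 0.475 -0.191  0.1  ]
 [ 0.625 -0.123  0.1  ]] angle from crate y 1.4439753636874855
t 18.3 crateTCP [-219.5 -115.8  130.6] F [3.9 4.8 1.8] w 0.0132 q [-0.58  0.57  1.68  0.    0.89 -1.02]
yaw err (crate y - tool x) 1.684 shift [-1.5  0.6  0.4]
```

View pics/s16.png

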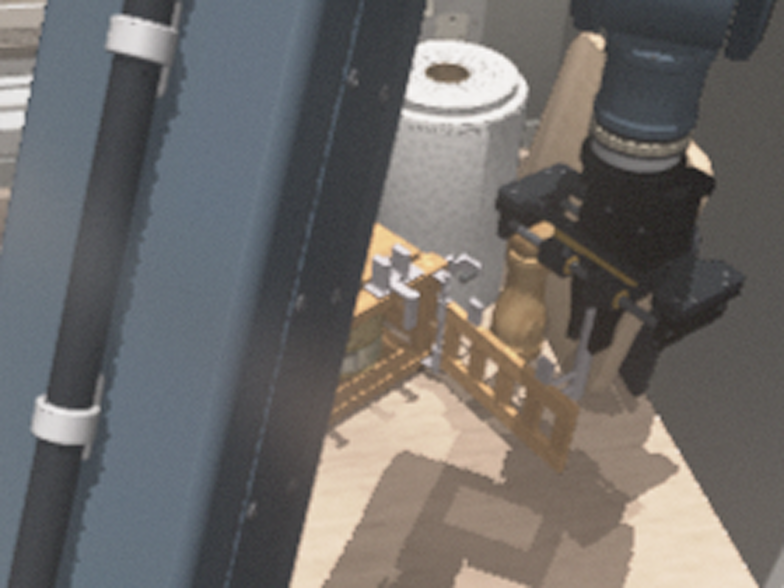

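```bash
python3 -c "
from rig import robot
print(robot.hand_in())"
```

```text
the job is handed in; nothing more can be done
None
```

I did the steps in the order asked and handed in at about 18.3 s, with the fingers still gripping the gate post:

1. **Cover:** I pressed it down; the force rose to 14 N with the fingertips at 135 mm, and later views show it lying flat.
2. **Tall catch:** I squeezed it to a finger opening of 31 mm, against 32 mm nominal when fully in. It stayed in after I let go.
3. **Short catch:** I squeezed it to 31 mm as well. It also stayed in after I let go.
4. **Gate:** I swung it past its detent and held it near its stop of 1.5 rad. The angle came out at 1.45 rad from the arm's position and 1.44 rad from the panel edge in the wrist view.

**Last checks:** the finger opening was about 13 mm on the 14 mm post, and the force on the tool was about 6 N and steady. The mill's base was where it was at the start. The tin is visible in the crate, apparently upright. I did not check the jar or measure the mug again after opening the gate. The arm hid part of the crate in the final scene view.

**One disagreement:** the crate's rail corners came out about 8 mm off my position fit. I worked from the catch pads and the post instead, which agreed to about 2 mm and which the grips confirmed.

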